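Add a slotted weight to the bonding press

TASK

Take the lid off the blue tin by its knob and set it down on the bench, knob up, clear of the tin. Then take the steel slotted weight out of the tin, slide it sideways onto the stem of the bonding press, under the black cap, and turn it until its slot points roughly opposite to the slot of the brass weight already there and drops over the stud on the brass weight, so that it lies centred on the stem, flat and flush on the brass weight, and let go. Do not force it against the press, leave the brass weight seated, and leave the reel, screwdriver and meter alone.

Things in the scene. Friction and masses are not known exactly. Their poses are not given: they have to be found in the camera images.
- press: Dead-weight press holding a heat sink on a circuit board, fixed to the bench. Grey base 200 (x) x 190 (y) x 10 mm; origin under its centre, on the axis of the upright steel stem (11 mm in diameter); +x points to its back. A round plate, 72 mm across, top at height 45, carries the weights; a stud on it, in the brass weight's slot, keeps that slot towards +x (2 degrees of play).
- stem_foot (a point): Point on the press's stem axis at height 61 mm, level with the top face of the brass weight; axes as the press's.
- cap (a point): Centre of the underside of the black cap on the stem, 42 mm above stem_foot. The cap is 36 mm across and 9 mm thick, so a weight cannot be lowered over it and must come in sideways below it.
- guard (a point): Middle of the yellow guard rail, at the back (+x) of the press: 8 mm bar, bent round the stem axis at radius 83 mm, 46 mm above stem_foot, on four posts. It closes the back and both sides (to 83 degrees either side of +x); only the -x side is open, so a weight must be slid on from there, travelling roughly towards the press's +x.
- loaded_disc: Brass slotted weight on the press: disc 68 mm in diameter, 16 mm thick, 0.43 kg. Origin: centre of its underside. The slot, 14 mm wide, runs from 7 mm behind the centre out through the rim along its +x; the mouth flares to 22 mm over the last 6 mm. Opposite the slot, on its top face, stands its steel stud: see point stud_zero.
- stud_zero (a point): Point on the brass weight's top face, 25 mm from its centre along its -x. Its stud (12 mm in diameter, 7 mm high, bevelled) is clamped on an arc of that radius, up to 30 degrees to either side of here; where is not reported and must be seen or felt. The next weight drops flush only with its slot over the stud (2 degrees of play each way); else it rides up and, let go, tilts by 7 degrees.
- disc: Steel slotted weight to be loaded: sizes as the brass one, its own stud fixed opposite its slot (23 mm high in all), about 0.42 kg (varies). Lies flat in the tin, stud up, slot in any direction. Origin: centre of its underside; +x points out through the slot's mouth. Grip it across the rim, 68 mm wide, at right angles to the slot; it can slip round in the fingers when it meets something.
- disc_mouth (a point): Point at the mouth of the steel weight's slot, 34 mm from its centre along its +x, at its underside.
- tin: Blue round open tin, fixed to the bench, 156 mm across, 40 mm high, wall 3 mm, inner floor at height 4 mm. Origin: centre of its underside.
- lid: Loose aluminium lid of the tin, 162 mm across. Origin: centre of its underside (the plug, 6 mm deep, 140 mm across, which sits inside the rim); the flange lies 6 to 10 mm above it, the black round knob, 28 mm in diameter, 18 to 36 mm above it, on the axis. On the tin its origin is at height 34 mm; on the bench, at 0. About 0.2 kg.
- solder_reel: Bystander: bright metal reel, 54 mm in diameter, 46 mm high, upright; origin at its underside.
- screwdriver: Bystander: screwdriver with a yellow handle, 170 mm long, lying along its x.
- meter: Bystander: orange hand meter, 150 (x) x 80 x 36 mm, lying flat; origin under its centre.
There are look-alikes about, which are no part of the job. Of the things shaped like the loaded_disc, the brass one is meant. Of the things like the lid, leave any that is red; of the rest the smaller one is meant.

How it is judged:
By the outcome, as a careful person would: the job done as asked, in the order asked, and still so for the second after the job is handed in, with the robot touching nothing.
It also fails if it takes over 67 s, if anything falls off the work surface, if the arm or the gripper's body presses on something with over 40 N, if the wrist force passes 120 N, or if a joint passes its speed limit or range.

ROBOT

A 7-joint arm with a two-finger parallel gripper is mounted at the origin on the work surface. World frame = base frame: x ahead of the robot, y to its left, z up, the work surface at z = 0. Lengths are in mm, angles in rad, forces in N, time in s.
With the tool pointing down it reaches from about 400 to 875 mm from the base axis. Payload 4.4 kg.
Tool frame: the origin (TCP) lies at the very end of the fingers, on their centre line; the grasp point (between the pads) lies 19 mm behind it (ctrl.grip_depth is the distance from the TCP to the grasp point, in mm); z points along the fingers, x is the direction in which the jaws open and shut, and the axes are right-handed (so a half turn about z gives the same grasp; the last joint's range is limited). The gripper opens to 85 mm and grips with 20 to 120 N. Pads are 22 mm wide; open, the fingers measure 114 mm over their backs; the gripper's body (76 mm by 85 mm) begins 54 mm behind the grasp point. The pads swing forward as they close: fully open they stand 13 mm farther back than shut.
Start: joints at [1.053, 0.628, 0.038, 1.517, -0.027, 0.996, -0.02], TCP at [283.809, -584.782, 231.313] pointing down, gripper open.
Joint ranges: [-3.06, 3.06], [-0.37, 2.12], [-1.25, 1.32], [0.18, 2.47], [-1.1, 4.24], [0.23, 1.98], [-2.94, 2.94]. Speed limits (rad/s): [2.57, 2.57, 3.14, 3.14, 3.14, 3.14, 3.14].

INTERFACE

Orientations are given as [roll, pitch, yaw] about the fixed x, y, z axes, in that order (R = Rz(yaw) Ry(pitch) Rx(roll)).
In Python, from cell import ctrl gives the robot as it stands.
- The arm moves only by the shell command python3 -m creep 'ROWS'. ROWS is JSON, a list of rows, each an object with "hand": the opening, from 0 (shut) to 1 (fully open); "travel": the shift along the tool's x, y, z in cm, a list of three; "angular": the turn, a rotation vector about the tool's x, y, z in degrees, a list of three. In form: [{"hand": hand, "travel": [tx, ty, tz], "angular": [rx, ry, rz]}, ...]. A call has 1 to 20 rows; each row is the pose to reach, as a shift and turn from the pose measured when the call began, along the tool's axes at that moment; what a row does not reach only later rows make up. A row lasts 1/10 s, in which the tool goes at most 50 mm and 8.59 degrees, less where a joint would pass 70% of its speed; a pose out of reach is approached as far as the arm can. A call with a gripper value outside its range is refused whole. The fingers move at their own pace and stop on an object; the grip force is fixed at half the most. Time passes only in rows, so rows that repeat a pose let the fingers close. It gives the time, the measured TCP pose, the force and the opening at its end, in the units of the state.
- ctrl.read_state(): the state, without advancing time (a new reading comes with each control period).
- ctrl.get_image(name): name is "side" or "top"; returns a dict with "frame" (384x512x3 uint8, red, green, blue), "fx", "fy", "cx", "cy" (pixels), "D" ([k1, k2, p1, p2, k3] as OpenCV has them; the pictures are not rectified), "origin" and "orientation" of the camera in the world. Camera axes: x right, y down, z forward; pixel columns grow to the right and rows downward; lengths in mm; the calibration is good to about 2 mm. A picture is of the moment at which its call begins. There is no depth.
- ctrl.finish_job(): hands the job in, once; it reports no verdict.
Trained networks look in the newest picture that a camera, given by its name, has taken for a name from the list of things; names that differ only in an ending like _2 or _b are one class to them, and where a whole thing is asked for, a point or a joint stands for the part that bears it (a point fixed in the world has none). Each returns a list of dicts, best first, with "confidence" (0 to 1); they miss things now and then, are a little off and sometimes report something else, mostly with a low value. They report only what shows in the picture. A call takes as long as a camera call. They do not tell look-alikes from the thing itself.
- ctrl.regions_of(camera, thing): "region" (384x512 bool, what is visible of it).
- ctrl.spot_point(camera, thing): "at" ([x, y, z] in mm, in world coordinates, good to about 4 mm: a listed point, or the origin of a listed thing).
The state is a dict: "clock": time; "qpos": joint angles; "qd": joint speeds; "tau": joint torques, N m; "eef_pos": TCP position; "tool_rot": TCP orientation; "force": force on the tool from outside, world axes, zero at the start; "torque": the same for the moment, N m; "width": finger opening in mm.
Only numpy, scipy, OpenCV 4.12 (cv2) and the standard library are available. Lean on these libraries where they do the work, as an engineer would, in place of code of your own. Each camera call takes 0.05 s, during which the arm holds its last target. There are 200 camera calls.

## Working session

There is one attempt and no reset: what is moved stays moved. The work goes in short steps, Python scripts to look and compute and a shell command to move; the robot and the scene stay as the last step left them, time stands still between calls to the robot, and variables do not carry over. Pictures are saved under pics/ and viewed, about 8 in all and at most 12, crops included, and the job is handed in when it is done.

```bash
mkdir -p pics; ls; cat > h.py <<'E'
import numpy as np, cv2
from scipy.spatial.transform import Rotation as R
from cell import ctrl
def grab(cam,name=None):
    im=ctrl.get_image(cam)
    if name: cv2.imwrite('pics/'+name,cv2.cvtColor(im['frame'],cv2.COLOR_RGB2BGR))
    return im
def cam(im):
    o=np.array(im['orientation'],float)
    Rm=o if o.shape==(3,3) else (R.from_euler('xyz',o).as_matrix() if o.size==3 else R.from_quat(o).as_matrix())
    K=np.array([[im['fx'],0,im['cx']],[0,im['fy'],im['cy']],[0,0,1.]])
    return Rm,np.array(im['origin'],float),K,np.array(im['D'],float)
def proj(im,P):
    Rm,o,K,D=cam(im); rv=cv2.Rodrigues(Rm.T)[0]
    return cv2.projectPoints(np.atleast_2d(np.array(P,float)),rv,-Rm.T@o,K,D)[0].reshape(-1,2)
def ray(im,uv,z):
    Rm,o,K,D=cam(im)
    n=cv2.undistortPoints(np.array(uv,float).reshape(-1,1,2),K,D).reshape(-1,2)
    d=np.c_[n,np.ones(len(n))]@Rm.T
    return o+d*((z-o[2])/d[:,2])[:,None]
def togo(target):
    "shift (cm) in tool axes to world target TCP"
    s=ctrl.read_state(); T=R.from_euler('xyz',s['tool_rot'])
    return T.inv().apply(np.array(target)-s['eef_pos'])/10
def st():
    s=ctrl.read_state()
    print(round(s['clock'],2),np.round(s['eef_pos'],1),np.round(np.degrees(s['tool_rot']),1),'F',np.round(s['force'],1),'w',round(s['width'],1),'q',np.round(s['qpos'],2))
E
python3 - <<'E'
from h import *
st(); print(R.from_euler('xyz',ctrl.read_state()['tool_rot']).as_matrix().round(2))
for c in ('top','side'):
    im=grab(c,c+'0.png'); print(c,im['origin'],im['orientation'],im['fx'])
    for t in ('press','stem_foot','guard','loaded_disc','stud_zero','tin','lid','solder_reel','screwdriver','meter'):
        print(t,[(np.round(d['at']).astype(int).tolist(),round(d['confidence'],2)) for d in ctrl.spot_point(c,t)[:4]])
a=cv2.imread('pics/top0.png');b=cv2.imread('pics/side0.png')
cv2.imwrite('pics/both0.png',cv2.resize(np.vstack([a,b]),None,fx=.78,fy=.78))
E
```

```text
pics
0.0 [ 283.5 -584.2  230.4] [ 1.80e+02  1.00e-01 -6.41e+01] F [-0.2  0.7 -1.1] w 85.4 q [ 1.05  0.63  0.04  1.52 -0.03  1.   -0.02]
[[ 0.44 -0.9  -0.  ]
 [-0.9  -0.44  0.  ]
 [-0.    0.   -1.  ]]
top [ 462.70574432   48.12567994 1222.61651985] [-3.06764277  0.00374134 -1.54911027] 402.37998322090317
press [([592, -177, -2], 0.82)]
stem_foot [([589, -180, 64], 0.79)]
guard [([669, -196, 108], 0.88)]
loaded_disc [([590, -363, -2], 0.84), ([589, -181, 51], 0.66), ([779, -162, 4], 0.57)]
stud_zero [([566, -168, 64], 0.85), ([762, -138, 15], 0.83), ([619, -356, 16], 0.63)]
tin []
lid [([692, 465, -3], 0.85), ([338, 164, 1], 0.73)]
solder_reel [([391, 5, -4], 0.49)]
screwdriver [([748, -64, 0], 0.58), ([670, -194, 109], 0.24)]
meter [([765, 165, 2], 0.67)]
side [ 458.07413231 -591.81851364  719.66945332] [-2.35205817e+00 -1.42412877e-03 -1.38055057e-01] 360.58277869619127
press [([587, -176, 4], 0.56)]
stem_foot [([584, -178, 60], 0.8)]
guard [([669, -194, 104], 0.73)]
loaded_disc [([783, -163, -4], 0.96), ([594, -367, 2], 0.93), ([593, -180, 47], 0.56)]
stud_zero [([618, -357, 14], 0.84), ([769, -142, 15], 0.79), ([567, -170, 62], 0.63), ([391, 4, -1], 0.39)]
tin [([561, 204, 3], 0.59)]
lid [([567, 204, 33], 0.92), ([335, 162, 2], 0.68), ([693, 467, -2], 0.64), ([389, 2, -3], 0.33)]
solder_reel [([389, 2, -2], 0.71)]
screwdriver []
meter [([773, 167, 4], 0.87)]
```

View pics/both0.png

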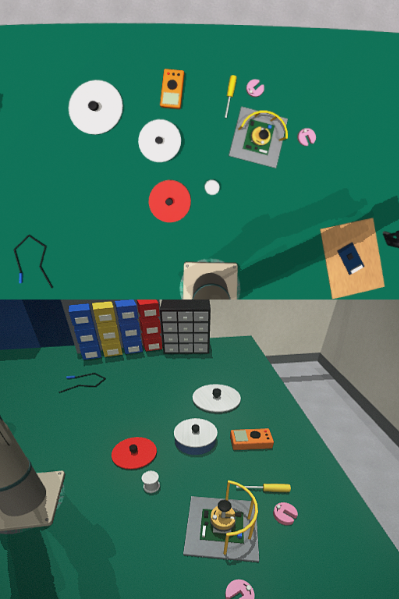

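The top view (scaled 0.78) shows the small white lid at (159,140), the press at (258,137), and the meter, screwdriver and reel around them. In the side view the lid sits on the blue tin at (195,435). Next I refine the knob position and look at the press close up.

```bash
python3 - <<'E'
from h import *
out=[]
for c in ('top','side'):
    im=grab(c); f=im['frame']; g=cv2.cvtColor(f,cv2.COLOR_RGB2GRAY)
    u0=proj(im,[566,204,62])[0].astype(int)
    m=np.zeros_like(g); cv2.circle(m,tuple(map(int,u0)),16,255,-1)
    n,l,s,cc=cv2.connectedComponentsWithStats(((g<70)&(m>0)).astype(np.uint8))
    i=1+np.argmax(s[1:,4]); print(c,'knob',cc[i],s[i],ray(im,[cc[i]],61).round(1))
    c0=proj(im,[590,-178,50])[0].astype(int)
    cr=f[c0[1]-50:c0[1]+50,c0[0]-64:c0[0]+64]; print('crop origin',c0-[64,50])
    out.append(cv2.resize(cr[...,::-1],None,fx=6,fy=6,interpolation=cv2.INTER_CUBIC)[:600] if c=='x' else cv2.resize(cr[...,::-1],(768,600),interpolation=cv2.INTER_CUBIC))
cv2.imwrite('pics/press1.png',cv2.resize(np.hstack(out),(800,312)) if 0 else np.vstack([o[150:450] for o in out]))
E
```

```text
top knob [203.28813559 179.37288136] [199 176   9   8  59] [[562.1 202.7  61. ]]
crop origin [269 123]
side knob [250.20779221 165.19480519] [246 161   9  10  77] [[562.2 198.3  61. ]]
crop origin [222 228]
```

View pics/press1.png

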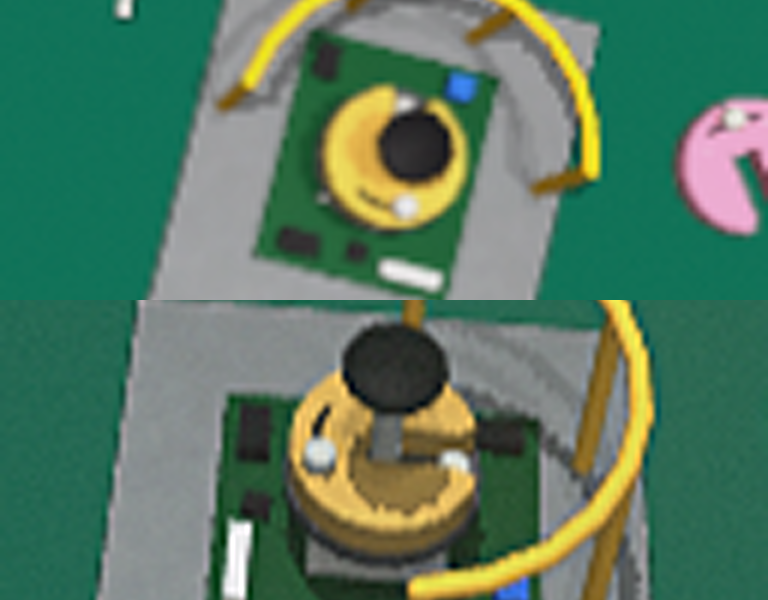

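```bash
python3 - <<'E'
from h import *
im=grab('top'); T=lambda p:[[269+x/6,123+(y+150)/6] for x,y in p]
c=ray(im,T([(395,157)]),61)[0]; s=ray(im,T([(405,207)]),67)[0]
e=ray(im,T([(227,0),(152,300),(600,25),(535,300)]),10); b=ray(im,T([(320,32),(498,78),(254,255),(440,298)]),12)
yw=lambda v:np.degrees(np.arctan2(v[1],v[0])).round(1)
print('top disc',c.round(1),'stud',s.round(1),'dir',yw(c-s),np.linalg.norm((s-c)[:2]),'edges',yw(e[0]-e[1]),yw(e[2]-e[3]),'board',yw(b[0]-b[2]),yw(b[1]-b[3]))
im=grab('side'); S=lambda p:[[222+x/6,228+(y-150)/6] for x,y in p]
c2=ray(im,S([(382,447)]),61)[0]; s2=ray(im,S([(320,453)]),67)[0]; e=ray(im,S([(138,300),(100,600)]),10)
print('side disc',c2.round(1),'stud',s2.round(1),'dir',yw(c2-s2),'edge',yw(e[0]-e[1]))
for t in ('cap','guard','stem_foot','stud_zero'):
  for c in('top','side'): print(t,c,[np.round(d['at'],1).tolist() for d in ctrl.spot_point(c,t)[:3]])
print('to knob z100',togo([562,201,100]).round(2))
E
```

```text
top disc [ 585.5 -179.3   61. ] stud [ 560.8 -183.1   67. ] dir 8.8 25.022143871938294 edges -13.2 -13.3 board -15.9 -14.5
side disc [ 587.2 -181.3   61. ] stud [ 564.  -184.4   67. ] dir 7.8 edge 77.1
cap top [[590.3, -176.0, 101.1], [669.6, -195.7, 108.0]]
cap side [[589.8, -181.2, 102.5], [564.4, -171.6, 59.1]]
guard top [[670.1, -196.7, 108.4]]
guard side []
stem_foot top [[590.4, -180.8, 67.7]]
stem_foot side [[587.0, -177.3, 57.9]]
stud_zero top [[617.7, -358.6, 16.9], [570.1, -170.3, 61.4], [761.3, -137.8, 16.1]]
stud_zero side [[618.7, -356.0, 14.2], [564.5, -171.8, 60.4], [770.5, -141.4, 18.7]]
to knob z100 [-58.55 -59.33  13.13]
```

```bash
python3 -m creep '[{"hand":1,"travel":[-58.6,-59.3,8],"angular":[0,0,0]},{"hand":1,"travel":[-58.6,-59.3,8],"angular":[0,0,0]},{"hand":1,"travel":[-58.6,-59.3,8],"angular":[0,0,0]},{"hand":1,"travel":[-58.6,-59.3,8],"angular":[0,0,0]},{"hand":1,"travel":[-58.6,-59.3,8],"angular":[0,0,0]},{"hand":1,"travel":[-58.6,-59.3,8],"angular":[0,0,0]},{"hand":1,"travel":[-58.6,-59.3,8],"angular":[0,0,0]},{"hand":1,"travel":[-58.6,-59.3,8],"angular":[0,0,0]},{"hand":1,"travel":[-58.6,-59.3,8],"angular":[0,0,0]},{"hand":1,"travel":[-58.6,-59.3,8],"angular":[0,0,0]},{"hand":1,"travel":[-58.6,-59.3,8],"angular":[0,0,0]},{"hand":1,"travel":[-58.6,-59.3,8],"angular":[0,0,0]},{"hand":1,"travel":[-58.6,-59.3,8],"angular":[0,0,0]},{"hand":1,"travel":[-58.6,-59.3,8],"angular":[0,0,0]},{"hand":1,"travel":[-58.6,-59.3,8],"angular":[0,0,0]},{"hand":1,"travel":[-58.6,-59.3,8],"angular":[0,0,0]},{"hand":1,"travel":[-58.6,-59.3,8],"angular":[0,0,0]},{"hand":1,"travel":[-58.6,-59.3,8],"angular":[0,0,0]},{"hand":1,"travel":[-58.6,-59.3,8],"angular":[0,0,0]},{"hand":1,"travel":[-58.6,-59.3,8],"angular":[0,0,0]}]'; python3 - <<'E'
from h import *
st(); print(togo([562,201,47]).round(2))
E
```

```text
clock: 3.7
eef_pos: [561.3, 199.5, 151.3]
tool_rot: [3.141, -0.001, -1.121]
force: [-0.3, -0.5, 0.1]
width: 85.2
3.7 [561.3 199.5 151.3] [ 1.799e+02 -1.000e-01 -6.420e+01] F [-0.3 -0.5  0.1] w 85.2 q [-0.42  0.65  0.05  1.75 -0.04  0.74 -1.47]
[-0.12 -0.14 10.43]
```

```bash
python3 -m creep '[{"hand":1,"travel":[-0.1,-0.15,5],"angular":[0,0,0]},{"hand":1,"travel":[-0.1,-0.15,8],"angular":[0,0,0]},{"hand":1,"travel":[-0.1,-0.15,10.3],"angular":[0,0,0]},{"hand":1,"travel":[-0.1,-0.15,10.3],"angular":[0,0,0]},{"hand":0.1,"travel":[-0.1,-0.15,10.3],"angular":[0,0,0]},{"hand":0.1,"travel":[-0.1,-0.15,10.3],"angular":[0,0,0]},{"hand":0.1,"travel":[-0.1,-0.15,10.3],"angular":[0,0,0]},{"hand":0.1,"travel":[-0.1,-0.15,10.3],"angular":[0,0,0]},{"hand":0.1,"travel":[-0.1,-0.15,10.3],"angular":[0,0,0]},{"hand":0.1,"travel":[-0.1,-0.15,10.3],"angular":[0,0,0]},{"hand":0.1,"travel":[-0.1,-0.15,10.3],"angular":[0,0,0]},{"hand":0.1,"travel":[-0.1,-0.15,10.3],"angular":[0,0,0]}]'
```

```text
clock: 4.9
eef_pos: [562.9, 201.5, 49.9]
tool_rot: [-3.14, -0.001, -1.121]
force: [-0.6, 0.2, 6.9]
width: 26.0
```

```bash
python3 -m creep '[{"hand":0,"travel":[0,0,-1.5],"angular":[0,0,0]},{"hand":0,"travel":[0,0,-4],"angular":[0,0,0]},{"hand":0,"travel":[0,0,-7],"angular":[0,0,0]},{"hand":0,"travel":[0,0,-7],"angular":[0,0,0]},{"hand":0,"travel":[0,0,-7],"angular":[0,0,0]}]'; python3 - <<'E'
from h import *
st(); print(togo([450,380,120]).round(2), togo([450,380,18]).round(2))
im=grab('side','lift.png')
for t in ('lid','disc','disc_mouth','tin'): print(t,[(np.round(d['at'],1).tolist(),round(d['confidence'],2)) for d in ctrl.spot_point('side',t)[:4]])
E
```

```text
clock: 5.4
eef_pos: [563.2, 201.7, 121.2]
tool_rot: [-3.138, -0.001, -1.121]
force: [-1.0, 0.1, -2.4]
width: 25.7
5.4 [563.2 201.7 121.2] [-1.798e+02 -1.000e-01 -6.420e+01] F [-1.   0.1 -2.4] w 25.7 q [-0.42  0.69  0.05  1.77 -0.05  0.68 -1.47]
[-20.98   2.43   0.09] [-20.99   2.46  10.29]
lid [([333.2, 159.5, 1.6], 0.89), ([567.1, 206.3, 103.8], 0.8)]
disc [([554.7, 208.4, 4.7], 0.59)]
disc_mouth [([589.5, 231.5, 4.3], 0.51), ([562.5, 202.6, 5.5], 0.25)]
tin [([562.1, 203.4, 4.4], 0.69), ([565.0, -172.4, 60.7], 0.37)]
```

View pics/lift.png

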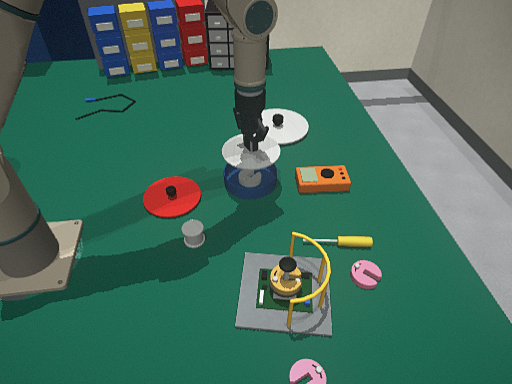

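The lid hangs level from the gripper at (250,152), with the open blue tin below it at (250,180). Next I carry it to the free spot at (450,380).

```bash
python3 -m creep '[{"hand":0,"travel":[-5,0.6,0],"angular":[0,0,0]},{"hand":0,"travel":[-9,1,0],"angular":[0,0,0]},{"hand":0,"travel":[-13,1.5,0],"angular":[0,0,0]},{"hand":0,"travel":[-17,2,0],"angular":[0,0,0]},{"hand":0,"travel":[-21,2.4,0],"angular":[0,0,0]},{"hand":0,"travel":[-21,2.4,3],"angular":[0,0,0]},{"hand":0,"travel":[-21,2.4,6],"angular":[0,0,0]},{"hand":0,"travel":[-21,2.4,8.5],"angular":[0,0,0]},{"hand":0,"travel":[-21,2.4,9.5],"angular":[0,0,0]},{"hand":0,"travel":[-21,2.4,10.2],"angular":[0,0,0]},{"hand":0,"travel":[-21,2.4,10.5],"angular":[0,0,0]},{"hand":0,"travel":[-21,2.4,10.5],"angular":[0,0,0]}]'
```

```text
clock: 6.85
eef_pos: [448.4, 379.2, 15.9]
tool_rot: [3.139, -0.001, -1.121]
force: [-5.2, -3.4, 11.1]
width: 25.7
```

Contact with the bench. Now release and retract upward.

```bash
python3 -m creep '[{"hand":1,"travel":[0,0,0],"angular":[0,0,0]},{"hand":1,"travel":[0,0,0],"angular":[0,0,0]},{"hand":1,"travel":[0,0,0],"angular":[0,0,0]},{"hand":1,"travel":[0,0,0],"angular":[0,0,0]},{"hand":1,"travel":[0,0,-1],"angular":[0,0,0]},{"hand":1,"travel":[0,0,-5],"angular":[0,0,0]},{"hand":1,"travel":[0,0,-10],"angular":[0,0,0]},{"hand":1,"travel":[0,0,-14],"angular":[0,0,0]},{"hand":1,"travel":[0,0,-14],"angular":[0,0,0]}]'; python3 - <<'E'
from h import *
st()
out=[]
for c in('top','side'):
    im=grab(c); f=im['frame']
    for t in ('disc','disc_mouth','lid','tin'): print(c,t,[(np.round(d['at'],1).tolist(),round(d['confidence'],2)) for d in ctrl.spot_point(c,t)[:6]])
    c0=proj(im,[562,202,20])[0].astype(int); print(c0-[32,25])
    out.append(cv2.resize(f[c0[1]-25:c0[1]+25,c0[0]-32:c0[0]+32,::-1],(384,300),interpolation=cv2.INTER_CUBIC))
    out.append(cv2.resize(f[...,::-1],(400,300)))
cv2.imwrite('pics/tin.png',np.vstack([np.hstack(out[:2]),np.hstack(out[2:])]))
E
```

```text
clock: 7.75
eef_pos: [452.0, 382.1, 162.3]
tool_rot: [-3.132, 0.002, -1.121]
force: [0.4, 0.7, 0.6]
width: 85.5
7.75 [452.  382.1 162.3] [-1.795e+02  1.000e-01 -6.420e+01] F [0.4 0.7 0.6] w 85.5 q [-0.81  0.62  0.09  1.77 -0.08  0.75 -1.8 ]
top disc [([564.4, 205.7, 3.3], 0.66)]
top disc_mouth [([586.0, 226.9, 1.3], 0.53)]
top lid [([692.9, 464.8, -1.6], 0.74), ([336.1, 162.1, 0.4], 0.57)]
top tin [([567.2, 205.0, -3.7], 0.97)]
[173 155]
side disc [([558.4, 207.9, 7.1], 0.91)]
side disc_mouth [([589.0, 229.5, 2.8], 0.66)]
side lid [([696.3, 468.5, 1.6], 0.64), ([334.5, 161.9, 0.3], 0.62), ([450.8, 382.9, -2.4], 0.57)]
side tin [([562.2, 203.9, 0.3], 0.61)]
[218 150]
```

View pics/tin.png

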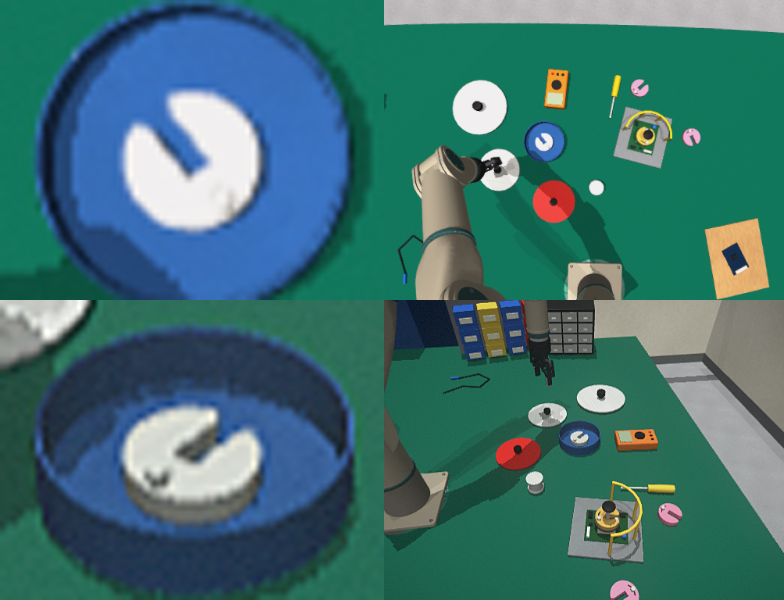

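```bash
python3 - <<'E'
from h import *
im=grab('top'); f=im['frame']
g=f.astype(int); o=np.array([173,155])
sub=f[155:205,173:237].astype(int); m=((sub.min(2)>130)).astype(np.uint8)
n,l,s,cc=cv2.connectedComponentsWithStats(m); i=1+np.argmax(s[1:,4]); M=(l==i).astype(np.uint8)
cn=max(cv2.findContours(M,0,1)[0],key=len); hull=cv2.convexHull(cn)
(cx,cy),r=cv2.minEnclosingCircle(hull); print(cx,cy,r,s[i])
ys,xs=np.nonzero(M); P=ray(im,np.c_[xs,ys]+o,20); C=ray(im,[np.array([cx,cy])+o],20)[0]
print('C',C.round(1),'centroid',P.mean(0).round(1))
v=(C-P.mean(0))[:2]; print('dir centroid',np.degrees(np.arctan2(v[1],v[0])))
# missing pixels in the disc
yy,xx=np.mgrid[:50,:64]; mm=((xx-cx)**2+(yy-cy)**2<(r-1)**2)&(M==0)&(sub[...,2]-sub[...,0]>60)
Q=ray(im,np.argwhere(mm)[:,::-1]+o,20); v=Q.mean(0)[:2]-C[:2]; print('dir slot',np.degrees(np.arctan2(v[1],v[0])),mm.sum())
a=ray(im,[[173+151/6,155+109/6],[173+200/6,155+172/6]],20); v=a[0]-a[1]; print('hand',np.degrees(np.arctan2(v[1],v[0])))
im=grab('side'); d=ray(im,[[218+193/6,150+(452-300)/6]],20); print('side C',d.round(1))
E
```

```text
31.0 26.0 11.70479965209961 [ 20  15  23  23 363]
C [560.7 205.9  20. ] centroid [558.4 203.2  20. ]
dir centroid 48.205319525704255
dir slot 38.17091992516131 52
hand 39.44215873882158
side C [[562.4 201.3  20. ]]
```

```bash
python3 - <<'E'
from h import *
print(togo([561.5,204,70]).round(2))
E
```

```text
[20.68 -2.58  8.55]
```

```bash
python3 -m creep '[{"hand":1,"travel":[5,-0.6,0],"angular":[0,0,-4]},{"hand":1,"travel":[10,-1.2,0],"angular":[0,0,-8]},{"hand":1,"travel":[15,-1.8,1],"angular":[0,0,-14]},{"hand":1,"travel":[20.7,-2.6,4],"angular":[0,0,-14]},{"hand":1,"travel":[20.7,-2.6,8.5],"angular":[0,0,-14]},{"hand":1,"travel":[20.7,-2.6,8.5],"angular":[0,0,-14]},{"hand":1,"travel":[20.7,-2.6,8.5],"angular":[0,0,-14]}]'; python3 - <<'E'
from h import *
st(); print(togo([561.5,204,10]).round(2))
E
```

```text
clock: 9.05
eef_pos: [560.5, 203.9, 69.3]
tool_rot: [3.135, 0.001, -0.877]
force: [0.2, 0.1, -0.2]
width: 85.8
9.05 [560.5 203.9  69.3] [ 1.796e+02  1.000e-01 -5.020e+01] F [ 0.2  0.1 -0.2] w 85.8 q [-0.39  0.77 -0.01  1.79  0.01  0.59 -1.28]
[ 0.07 -0.12  5.93]
```

```bash
python3 -m creep '[{"hand":0.9,"travel":[0.1,-0.1,4],"angular":[0,0,0]},{"hand":0.9,"travel":[0.1,-0.1,5.9],"angular":[0,0,0]},{"hand":0.9,"travel":[0.1,-0.1,6.3],"angular":[0,0,0]},{"hand":0.9,"travel":[0.1,-0.1,6.3],"angular":[0,0,0]},{"hand":0.9,"travel":[0.1,-0.1,6.3],"angular":[0,0,0]}]';python3 -m creep '[{"hand":0.9,"travel":[0,0,0.3],"angular":[0,0,0]},{"hand":0.9,"travel":[0,0,0.3],"angular":[0,0,0]}]'
```

```text
clock: 9.55
eef_pos: [562.7, 205.2, 8.4]
tool_rot: [3.139, 0.001, -0.876]
force: [0.4, 0.5, 0.5]
width: 76.9
clock: 9.75
eef_pos: [563.4, 205.9, 6.6]
tool_rot: [3.141, 0.0, -0.875]
force: [0.4, -0.3, -0.3]
width: 76.4
```

```bash
python3 -m creep '[{"hand":0.9,"travel":[0,0,0.3],"angular":[0,0,0]},{"hand":0.9,"travel":[0,0,0.3],"angular":[0,0,0]}]';python3 -m creep '[{"hand":0.9,"travel":[0,0,0.3],"angular":[0,0,0]},{"hand":0.9,"travel":[0,0,0.3],"angular":[0,0,0]}]';
```

```text
clock: 9.95
eef_pos: [563.5, 206.0, 3.6]
tool_rot: [3.141, 0.0, -0.875]
force: [0.1, 0.4, -0.3]
width: 77.0
clock: 10.15
eef_pos: [563.2, 205.7, 0.2]
tool_rot: [3.14, 0.0, -0.875]
force: [0.7, -0.2, 0.2]
width: 77.2
```

```bash
python3 -m creep '[{"hand":0.9,"travel":[0,0.15,0.2],"angular":[0,0,0]},{"hand":0.6,"travel":[0,0.15,0.2],"angular":[0,0,0]},{"hand":0.6,"travel":[0,0.15,0.2],"angular":[0,0,0]},{"hand":0.6,"travel":[0,0.15,0.2],"angular":[0,0,0]},{"hand":0.6,"travel":[0,0.15,0.2],"angular":[0,0,0]},{"hand":0.6,"travel":[0,0.15,0.2],"angular":[0,0,0]}]'
```

```text
clock: 10.75
eef_pos: [561.3, 204.7, -1.7]
tool_rot: [3.139, 0.001, -0.875]
force: [-2.7, -0.7, 5.1]
width: 65.7
```

```bash
python3 -m creep '[{"hand":0.5,"travel":[0,0,-1],"angular":[0,0,0]},{"hand":0.5,"travel":[0,0,-4],"angular":[0,0,0]},{"hand":0.5,"travel":[0,0,-8],"angular":[0,0,0]},{"hand":0.5,"travel":[0,0,-12],"angular":[0,0,0]},{"hand":0.5,"travel":[0,0,-12],"angular":[0,0,0]},{"hand":0.5,"travel":[0,0,-12],"angular":[0,0,0]}]'; python3 - <<'E'
from h import *
st(); print(togo([485,-156,121]).round(2))
E
```

```text
clock: 11.35
eef_pos: [562.0, 204.8, 119.2]
tool_rot: [3.141, 0.0, -0.875]
force: [-0.1, -0.7, -4.1]
width: 65.9
11.35 [562.  204.8 119.2] [179.9   0.  -50.2] F [-0.1 -0.7 -4.1] w 65.9 q [-0.39  0.69 -0.01  1.77  0.01  0.68 -1.28]
[22.77 29.03 -0.16]
```

```bash
python3 -m creep '[{"hand":0.5,"travel":[2.3,2.9,0],"angular":[0,0,6]},{"hand":0.5,"travel":[4.6,5.8,0],"angular":[0,0,12]},{"hand":0.5,"travel":[6.9,8.7,0],"angular":[0,0,18]},{"hand":0.5,"travel":[9.2,11.6,0],"angular":[0,0,24]},{"hand":0.5,"travel":[11.5,14.5,0],"angular":[0,0,30]},{"hand":0.5,"travel":[13.8,17.4,0],"angular":[0,0,36]},{"hand":0.5,"travel":[16.1,20.3,0],"angular":[0,0,42]},{"hand":0.5,"travel":[18.4,23.2,0],"angular":[0,0,48]},{"hand":0.5,"travel":[20.6,26.1,0],"angular":[0,0,53]},{"hand":0.5,"travel":[22.8,29,0],"angular":[0,0,53]},{"hand":0.5,"travel":[22.8,29,0],"angular":[0,0,53]},{"hand":0.5,"travel":[22.8,29,0],"angular":[0,0,53]}]'; python3 - <<'E'
from h import *
st(); print(togo([491,-157,67.5]).round(2))
out=[]
for c in('top','side'):
    im=grab(c); f=im['frame']
    for t in ('disc','disc_mouth'): print(c,t,[(np.round(d['at'],1).tolist(),round(d['confidence'],2)) for d in ctrl.spot_point(c,t)[:6]])
    c0=proj(im,[530,-165,90])[0].astype(int); print(c0-[50,37])
    out.append(cv2.resize(f[c0[1]-37:c0[1]+38,c0[0]-50:c0[0]+50,::-1],(800,600),interpolation=cv2.INTER_CUBIC)[50:550])
cv2.imwrite('pics/hold.png',cv2.resize(np.hstack(out),(800,250))); cv2.imwrite('pics/holds.png',out[1])
E
```

```text
clock: 12.55
eef_pos: [483.9, -156.8, 117.9]
tool_rot: [3.137, -0.001, -1.803]
force: [0.8, 0.6, -3.6]
width: 66.0
12.55 [ 483.9 -156.8  117.9] [ 179.8   -0.  -103.3] F [ 0.8  0.6 -3.6] w 66.0 q [ 0.14  0.61  0.18  2.01 -0.2   0.54 -1.35]
[-0.15 -0.72  5.04]
top disc [([488.8, -159.1, 127.4], 0.57)]
top disc_mouth [([448.9, 380.2, -0.7], 0.58)]
[281 155]
side disc [([484.1, -156.9, 130.6], 0.74)]
side disc_mouth [([522.1, -159.1, 126.6], 0.77), ([590.7, -176.7, 43.5], 0.6)]
[208 229]
```

View pics/holds.png

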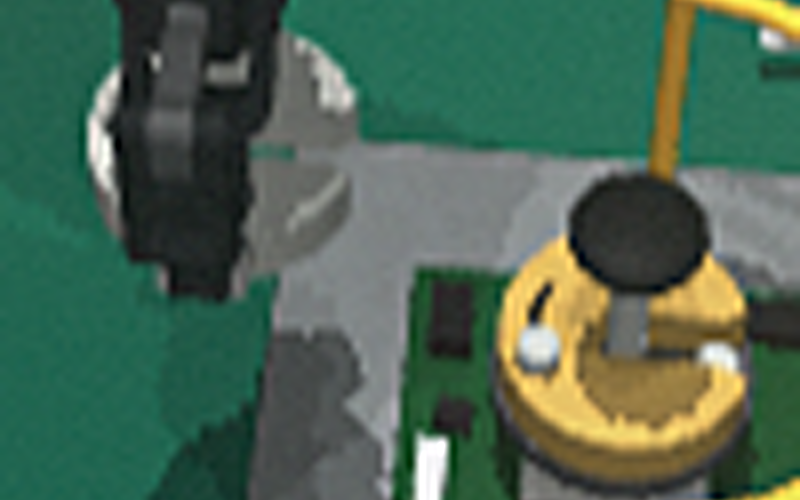

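The side crop shows the steel weight held at (225,170) with its slot facing right, towards the stem at (630,320). The brass stud is at (538,347). I'll overlay the predicted geometry to check it.

```bash
cat >> h.py <<'E'
def model(c,zu,yaw):
    t=np.linspace(0,2*np.pi,60); a=np.radians(yaw); Q=R.from_euler('z',yaw,degrees=True).as_matrix()
    L=[]
    for z in (0,16): L.append(np.c_[34*np.cos(t),34*np.sin(t),0*t+z])
    ph=np.linspace(np.pi/2,1.5*np.pi,12)
    s=np.r_[[[33,11],[28,7]],np.c_[7*np.cos(ph),7*np.sin(ph)],[[28,-7],[33,-11]]]
    L.append(np.c_[s,0*s[:,0]+16]); 
    return [l@Q.T+np.array([c[0],c[1],zu]) for l in L]
def overlay(im,lines,center,name,w=50,h=37):
    k=8; c0=proj(im,center)[0].astype(int)-[w,h]; f=im['frame'][c0[1]:c0[1]+2*h,c0[0]:c0[0]+2*w,::-1]
    b=cv2.resize(f,None,fx=k,fy=k,interpolation=cv2.INTER_CUBIC)
    for L,col in lines: cv2.polylines(b,[np.int32((proj(im,L)-c0+.5)*k)],False,col,1)
    cv2.imwrite('pics/'+name,b); print('crop',c0)
E
python3 - <<'E'
from h import *
st()
im=grab('side')
p=ctrl.read_state()['eef_pos']
L=[(l,(0,0,255)) for l in model(p,p[2]+5.5,-13)]+[(l,(255,0,255)) for l in model([588,-179.5],45,-13)]
a=np.radians(188.3); L.append((np.array([[588,-179.5,61],[588+25*np.cos(a),-179.5+25*np.sin(a),68]]),(255,0,0)))
t=np.linspace(0,6.28,40); L.append((np.c_[588+18*np.cos(t),-179.5+18*np.sin(t),0*t+112],(0,255,0)))
overlay(im,L,[530,-165,90],'ov1.png')
E
```

```text
12.85 [ 485.6 -154.8  119. ] [ 179.9   -0.  -103. ] F [ 0.4 -0.6 -3.5] w 65.7 q [ 0.13  0.61  0.18  2.01 -0.2   0.54 -1.35]
crop [208 229]
```

View pics/ov1.png

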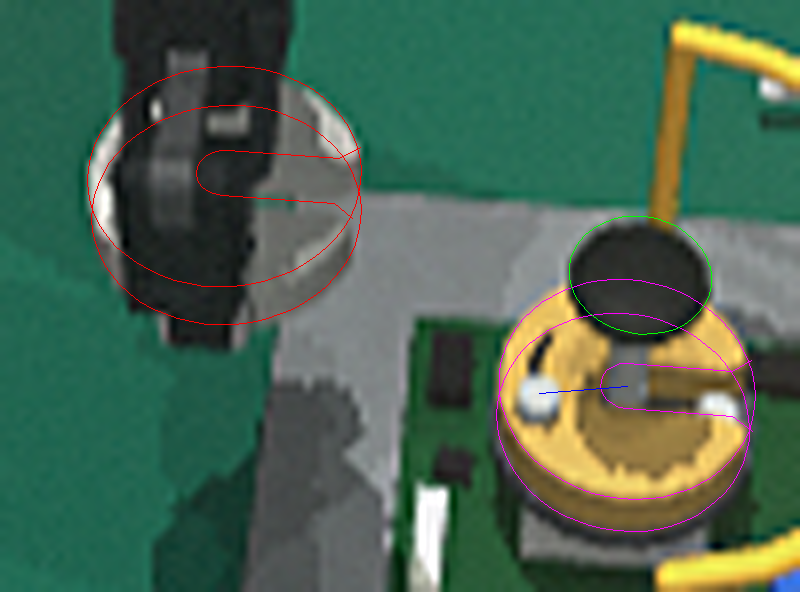

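```bash
python3 -m creep '[{"hand":0.5,"travel":[0,-1,3],"angular":[0,0,0]},{"hand":0.5,"travel":[0,-3,5.1],"angular":[0,0,0]},{"hand":0.5,"travel":[0,-5,5.1],"angular":[0,0,0]},{"hand":0.5,"travel":[0,-6,5.1],"angular":[0,0,0]},{"hand":0.5,"travel":[0,-6,5.1],"angular":[0,0,0]},{"hand":0.5,"travel":[0,-6,5.1],"angular":[0,0,0]}]'; python3 - <<'E'
from h import *
st(); P=[]
for c in('side','side','top'):
    im=grab(c); P.append(ctrl.read_state()['eef_pos'])
    for t in('disc','disc_mouth'): print(c,t,[(np.round(d['at'],1).tolist(),round(d['confidence'],2)) for d in ctrl.spot_point(c,t)[:2]])
    if len(P)==2: keep=im
p=np.mean(P,0); print(p, togo([588,-179.5,67.5]))
L=[(l,(0,0,255)) for l in model(p,p[2]+5.5,-13)]
overlay(keep,L,[560,-170,70],'ov2.png')
E
```

```text
clock: 13.5
eef_pos: [543.2, -168.2, 68.4]
tool_rot: [3.14, -0.0, -1.798]
force: [-0.2, 0.0, -4.1]
width: 65.2
13.5 [ 543.2 -168.2   68.4] [ 179.9   -0.  -103. ] F [-0.2  0.  -4.1] w 65.2 q [ 0.15  0.75  0.16  1.88 -0.22  0.53 -1.34]
side disc [([541.2, -168.4, 76.1], 0.74)]
side disc_mouth [([565.9, -171.4, 60.4], 0.62), ([580.3, -175.4, 72.6], 0.58)]
side disc [([542.4, -169.7, 76.8], 0.75)]
side disc_mouth [([580.7, -176.3, 74.2], 0.65)]
top disc [([544.6, -168.5, 76.5], 0.39)]
top disc_mouth []
[ 543.2908376  -168.38934183   68.40197873] [ 0.06766228 -4.5424821   0.06884615]
crop [222 235]
```

View pics/ov2.png

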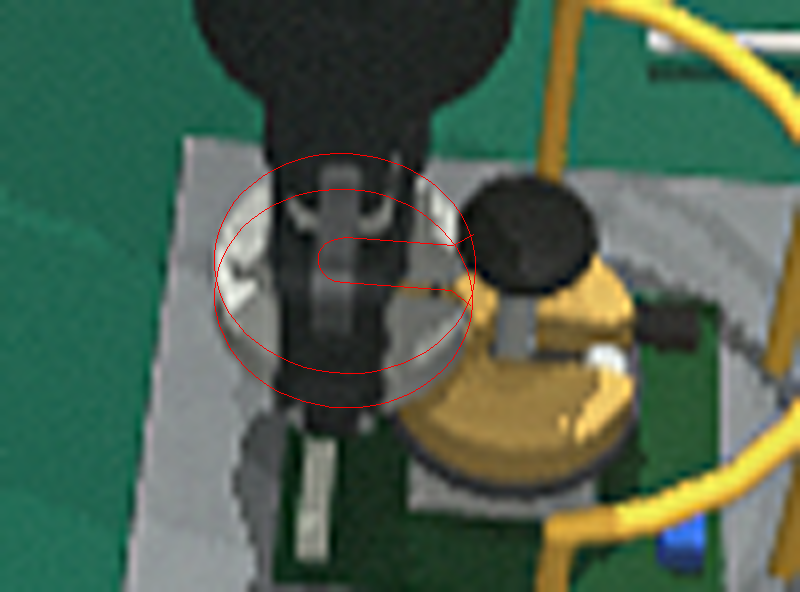

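The weight sits in front of the stem, with brass showing through its slot at (420,292), in line with the model, and it is above the stud level. Sliding it in now.

```bash
python3 -m creep '[{"hand":0.5,"travel":[0,-0.5,0.05],"angular":[0,0,0]},{"hand":0.5,"travel":[0,-1,0.05],"angular":[0,0,0]},{"hand":0.5,"travel":[0,-1.5,0.05],"angular":[0,0,0]},{"hand":0.5,"travel":[0,-1.5,0.05],"angular":[0,0,0]}]'; python3 -c "
from h import *
st();print(togo([588,-179.5,67.5]))"
```

```text
clock: 14.35
eef_pos: [559.7, -172.1, 67.7]
tool_rot: [-3.142, -0.0, -1.798]
force: [-0.5, -0.4, -3.0]
width: 65.7
14.35 [ 559.7 -172.1   67.7] [-180.   -0. -103.] F [-0.5 -0.4 -3. ] w 65.7 q [ 0.15  0.76  0.16  1.83 -0.21  0.56 -1.35]
[ 0.08147369 -2.92553129  0.01985517]
```

```bash
python3 -m creep '[{"hand":0.5,"travel":[0.05,-0.7,0],"angular":[0,0,0]},{"hand":0.5,"travel":[0.05,-1.4,0],"angular":[0,0,0]},{"hand":0.5,"travel":[0.05,-1.9,0],"angular":[0,0,0]},{"hand":0.5,"travel":[0.05,-1.9,0],"angular":[0,0,0]}]'; python3 -c "
from h import *
st();print(togo([588,-179.5,67.5]))"
```

```text
clock: 14.75
eef_pos: [579.7, -176.3, 67.6]
tool_rot: [-3.14, 0.001, -1.798]
force: [2.2, 2.5, -5.6]
width: 65.8
14.75 [ 579.7 -176.3   67.6] [-179.9    0.  -103. ] F [ 2.2  2.5 -5.6] w 65.8 q [ 0.15  0.78  0.17  1.78 -0.21  0.59 -1.35]
[ 0.12499637 -0.88315151  0.01303102]
```

```bash
python3 -m creep '[{"hand":0.5,"travel":[0.05,-0.5,0],"angular":[0,0,0]},{"hand":0.5,"travel":[0.05,-0.9,0],"angular":[0,0,0]},{"hand":0.5,"travel":[0.05,-0.9,0],"angular":[0,0,0]}]'; python3 -m creep '[{"hand":0.5,"travel":[0,-0.2,0],"angular":[0,0,0]},{"hand":0.5,"travel":[0,-0.2,0],"angular":[0,0,0]}]'
```

```text
clock: 15.05
eef_pos: [589.0, -178.4, 67.5]
tool_rot: [-3.139, 0.001, -1.797]
force: [0.0, 4.2, -4.9]
width: 65.4
clock: 15.25
eef_pos: [589.1, -178.4, 67.4]
tool_rot: [3.14, 0.002, -1.798]
force: [-4.0, 4.4, -0.9]
width: 65.9
```

```bash
python3 -m creep '[{"hand":0.5,"travel":[-0.1,0.2,0],"angular":[0,0,0]},{"hand":0.5,"travel":[-0.1,0.2,0],"angular":[0,0,0]}]'; python3 -c "
from h import *
st()"
```

```text
clock: 15.45
eef_pos: [587.6, -178.0, 67.7]
tool_rot: [3.141, 0.0, -1.798]
force: [0.1, 0.5, -3.1]
width: 65.8
15.45 [ 587.6 -178.    67.7] [ 180.    0. -103.] F [ 0.1  0.5 -3.1] w 65.8 q [ 0.14  0.79  0.17  1.75 -0.21  0.61 -1.36]
```

```bash
python3 -m creep '[{"hand":0.5,"travel":[0,0,0],"angular":[0,0,-8]},{"hand":0.5,"travel":[0,0,0],"angular":[0,0,-16]},{"hand":0.5,"travel":[0,0,0],"angular":[0,0,-24]},{"hand":0.5,"travel":[0,0,0],"angular":[0,0,-32]},{"hand":0.5,"travel":[0,0,0],"angular":[0,0,-40]},{"hand":0.5,"travel":[0,0,0],"angular":[0,0,-40]}]'; python3 -c "
from h import *
st();print(togo([587.6,-178,67.5]))"
```

```text
clock: 16.05
eef_pos: [588.0, -179.0, 67.9]
tool_rot: [-3.141, -0.001, -1.1]
force: [0.3, -0.7, -3.7]
width: 65.9
16.05 [ 588.  -179.    67.9] [-179.9   -0.   -63.1] F [ 0.3 -0.7 -3.7] w 65.9 q [ 0.26  0.79 -0.02  1.75  0.02  0.61 -0.87]
[-0.10991764 -0.01314146  0.04257737]
```

```bash
python3 -m creep '[{"hand":0.5,"travel":[-0.05,0,0],"angular":[0,0,-8]},{"hand":0.5,"travel":[-0.05,0,0],"angular":[0,0,-16]},{"hand":0.5,"travel":[-0.05,0,0],"angular":[0,0,-24]},{"hand":0.5,"travel":[-0.05,0,0],"angular":[0,0,-32]},{"hand":0.5,"travel":[-0.05,0,0],"angular":[0,0,-40]},{"hand":0.5,"travel":[-0.05,0,0],"angular":[0,0,-40]}]'; python3 -c "
from h import *
st();print(togo([587.6,-178.3,67.5]))"
```

```text
clock: 16.65
eef_pos: [587.7, -180.1, 67.9]
tool_rot: [3.141, -0.002, -0.406]
force: [0.9, -0.9, -4.0]
width: 66.0
16.65 [ 587.7 -180.1   67.9] [ 1.80e+02 -1.00e-01 -2.33e+01] F [ 0.9 -0.9 -4. ] w 66.0 q [ 0.38  0.79 -0.2   1.74  0.25  0.63 -0.38]
[-0.0845274  -0.16282793  0.03843749]
```

```bash
python3 -m creep '[{"hand":0.5,"travel":[-0.05,-0.1,0],"angular":[0,0,-8]},{"hand":0.5,"travel":[-0.05,-0.1,0],"angular":[0,0,-16]},{"hand":0.5,"travel":[-0.05,-0.1,0],"angular":[0,0,-24]},{"hand":0.5,"travel":[-0.05,-0.1,0],"angular":[0,0,-32]},{"hand":0.5,"travel":[-0.05,-0.1,0],"angular":[0,0,-40]},{"hand":0.5,"travel":[-0.05,-0.1,0],"angular":[0,0,-40]}]'; python3 -c "
from h import *
st();print(togo([587.6,-178.6,67.5]))"
```

```text
clock: 17.25
eef_pos: [588.4, -180.0, 67.9]
tool_rot: [3.139, -0.003, 0.286]
force: [2.1, -0.2, -3.7]
width: 65.4
17.25 [ 588.4 -180.    67.9] [179.9  -0.2  16.4] F [ 2.1 -0.2 -3.7] w 65.4 q [ 0.49  0.81 -0.39  1.74  0.46  0.67  0.13]
[-0.03974747 -0.1557975   0.04344073]
```

```bash
python3 -m creep '[{"hand":0.5,"travel":[0,-0.08,0],"angular":[0,0,-8]},{"hand":0.5,"travel":[0,-0.08,0],"angular":[0,0,-16]},{"hand":0.5,"travel":[0,-0.08,0],"angular":[0,0,-24]},{"hand":0.5,"travel":[0,-0.08,0],"angular":[0,0,-32]},{"hand":0.5,"travel":[0,-0.08,0],"angular":[0,0,-40]},{"hand":0.5,"travel":[0,-0.08,0],"angular":[0,0,-40]}]'; python3 -c "
from h import *
st();print(togo([587.6,-178.6,67.5]))"
```

```text
clock: 17.85
eef_pos: [589.4, -178.8, 68.1]
tool_rot: [3.137, -0.003, 0.979]
force: [3.3, 2.1, -2.7]
width: 65.7
17.85 [ 589.4 -178.8   68.1] [179.7  -0.2  56.1] F [ 3.3  2.1 -2.7] w 65.7 q [ 0.59  0.85 -0.57  1.74  0.64  0.74  0.66]
[-0.07813135 -0.16011473  0.05610002]
```

```bash
python3 -m creep '[{"hand":0.5,"travel":[0.1,0,0],"angular":[0,0,-8]},{"hand":0.5,"travel":[0.1,0,0],"angular":[0,0,-16]},{"hand":0.5,"travel":[0.1,0,0],"angular":[0,0,-24]},{"hand":0.5,"travel":[0.1,0,0],"angular":[0,0,-32]},{"hand":0.5,"travel":[0.1,0,0],"angular":[0,0,-40]},{"hand":0.5,"travel":[0.1,0,0],"angular":[0,0,-42]},{"hand":0.5,"travel":[0.1,0,0],"angular":[0,0,-42]}]'; python3 - <<'E'
from h import *
st()
out=[];P=[]
for c in('side','top'):
    im=grab(c); p=ctrl.read_state()['eef_pos']; L=[(l,(0,0,255)) for l in model([588,-179.5],73,188)]
    overlay(im,L,[585,-180,70],'ov3%s.png'%c,w=25,h=30)
    out.append(cv2.imread('pics/ov3%s.png'%c))
cv2.imwrite('pics/ov3.png',np.hstack(out))
E
```

```text
clock: 18.55
eef_pos: [589.1, -178.3, 67.5]
tool_rot: [3.138, 0.001, 1.706]
force: [0.4, 0.3, -4.2]
width: 65.5
18.55 [ 589.1 -178.3   67.5] [1.798e+02 1.000e-01 9.770e+01] F [ 0.4  0.3 -4.2] w 65.5 q [ 0.68  0.91 -0.75  1.73  0.81  0.84  1.26]
crop [259 244]
crop [310 144]
```

View pics/ov3.png

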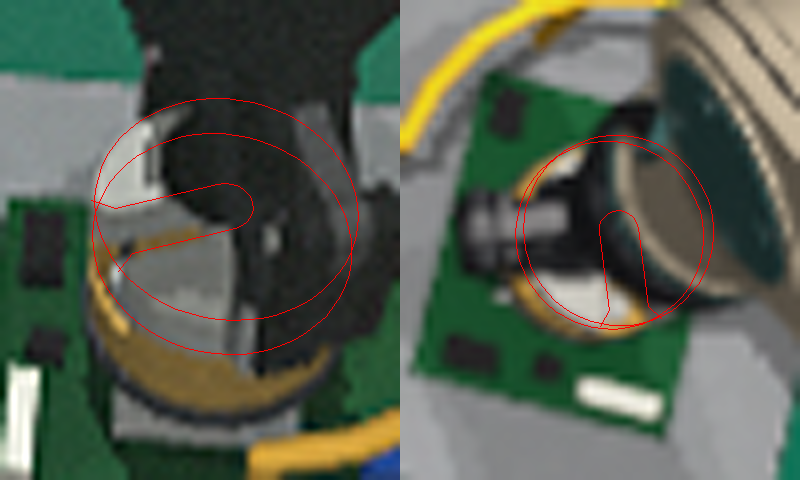

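```bash
python3 -m creep '[{"hand":0.5,"travel":[0,0,0.2],"angular":[0,0,0]},{"hand":0.5,"travel":[0,0,0.4],"angular":[0,0,0]},{"hand":0.5,"travel":[0,0,0.4],"angular":[0,0,0]}]';  python3 -m creep '[{"hand":0.5,"travel":[0,0,0.2],"angular":[0,0,0]},{"hand":0.5,"travel":[0,0,0.2],"angular":[0,0,0]}]'; python3 -m creep '[{"hand":0.5,"travel":[0,0,0.2],"angular":[0,0,0]},{"hand":0.5,"travel":[0,0,0.2],"angular":[0,0,0]}]'
```

```text
clock: 18.95
eef_pos: [589.0, -178.3, 63.4]
tool_rot: [3.138, 0.002, 1.706]
force: [0.7, 0.3, -4.0]
width: 65.6
clock: 19.15
eef_pos: [589.0, -178.3, 61.1]
tool_rot: [3.139, 0.001, 1.706]
force: [-0.1, 0.1, -4.3]
width: 65.9
clock: 19.35
eef_pos: [589.0, -178.3, 58.9]
tool_rot: [3.139, 0.001, 1.706]
force: [0.9, -0.2, -3.8]
width: 65.3
```

```bash
python3 -m creep '[{"hand":0.5,"travel":[0,0,0.2],"angular":[0,0,0]},{"hand":0.5,"travel":[0,0,0.2],"angular":[0,0,0]}]';  python3 -m creep '[{"hand":0.5,"travel":[0,0,0.15],"angular":[0,0,0]},{"hand":0.5,"travel":[0,0,0.15],"angular":[0,0,0]}]'
```

```text
clock: 19.55
eef_pos: [589.0, -178.3, 56.6]
tool_rot: [3.139, 0.001, 1.706]
force: [-0.4, 0.5, -4.2]
width: 65.9
clock: 19.75
eef_pos: [589.1, -178.3, 55.4]
tool_rot: [3.139, 0.001, 1.706]
force: [-0.9, -0.3, 1.0]
width: 66.1
```

```bash
python3 -m creep '[{"hand":0.5,"travel":[0,0,0.1],"angular":[0,0,0]},{"hand":0.5,"travel":[0,0,0.1],"angular":[0,0,0]}]'; python3 - <<'E'
from h import *
s=ctrl.read_state(); st(); print(np.round(s['torque'],2))
im=grab('side'); overlay(im,[(l,(0,0,255)) for l in model([588,-179.5],61,188)][1:],[585,-180,70],'ov4.png',w=30,h=30)
E
```

```text
clock: 19.95
eef_pos: [589.1, -178.3, 55.4]
tool_rot: [3.138, 0.002, 1.706]
force: [-2.3, -0.2, 5.8]
width: 65.4
19.95 [ 589.1 -178.3   55.4] [1.798e+02 1.000e-01 9.770e+01] F [-2.3 -0.2  5.8] w 65.4 q [ 0.68  0.92 -0.74  1.74  0.83  0.82  1.24]
[0.28 0.57 0.02]
crop [254 244]
```

View pics/ov4.png

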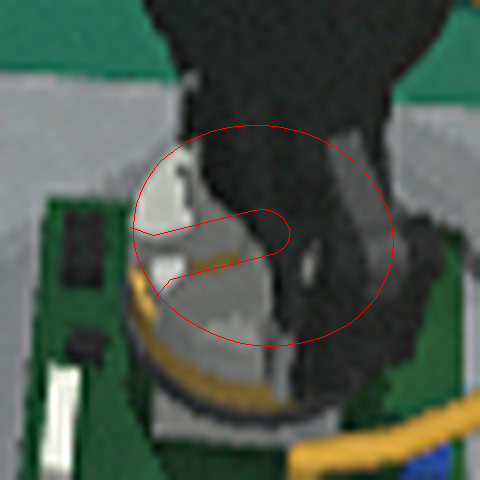

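The stud shows inside the steel weight's slot at (168,268), and the contact height matches flush. Releasing and rising straight up.

```bash
python3 -m creep '[{"hand":0.75,"travel":[0,0,-0.1],"angular":[0,0,0]},{"hand":0.9,"travel":[0,0,-0.1],"angular":[0,0,0]},{"hand":0.95,"travel":[0,0,-0.1],"angular":[0,0,0]},{"hand":0.95,"travel":[0,0,-0.1],"angular":[0,0,0]},{"hand":0.95,"travel":[0,0,-2],"angular":[0,0,0]},{"hand":0.95,"travel":[0,0,-5],"angular":[0,0,0]},{"hand":0.95,"travel":[0,0,-9],"angular":[0,0,0]},{"hand":0.95,"travel":[0,0,-14],"angular":[0,0,0]},{"hand":0.95,"travel":[0,0,-14],"angular":[0,0,0]}]'; python3 -c "
from h import *
st();print(togo([450,60,200]))"
```

```text
clock: 20.9
eef_pos: [593.3, -177.2, 203.8]
tool_rot: [3.126, 0.005, 1.706]
force: [0.9, 0.1, 0.6]
width: 81.5
20.9 [ 593.3 -177.2  203.8] [179.1   0.3  97.7] F [0.9 0.1 0.6] w 81.5 q [ 0.75  0.75 -0.88  1.64  0.65  1.05  1.38]
[ 25.43330502 -11.00531418   0.06036003]
```

```bash
python3 -m creep '[{"hand":0.95,"travel":[5,-2,0],"angular":[0,0,0]},{"hand":0.95,"travel":[10,-4,0],"angular":[0,0,0]},{"hand":0.95,"travel":[15,-6,0],"angular":[0,0,0]},{"hand":0.95,"travel":[20,-8,0],"angular":[0,0,0]},{"hand":0.95,"travel":[25,-11,0],"angular":[0,0,0]},{"hand":0.95,"travel":[25,-11,0],"angular":[0,0,0]},{"hand":0.95,"travel":[25,-11,0],"angular":[0,0,0]}]'; python3 - <<'E'
from h import *
st(); out=[]
for c in('side','top'):
    im=grab(c,'fin_%s.png'%c)
    overlay(im,[(l,(0,0,255)) for l in model([588,-179.5],61,188)][1:] if c=='top' else [],[585,-180,70],'f%s.png'%c,w=25,h=30); out.append(cv2.imread('pics/f%s.png'%c))
    for t in ('disc','lid','loaded_disc','disc_mouth','solder_reel','meter','screwdriver'): print(c,t,[(np.round(d['at']).astype(int).tolist(),round(d['confidence'],2)) for d in ctrl.spot_point(c,t)[:5]])
cv2.imwrite('pics/fin.png',np.hstack(out))
E
```

```text
clock: 21.6
eef_pos: [448.7, 59.0, 202.0]
tool_rot: [3.124, 0.006, 1.713]
force: [0.6, -0.6, 0.5]
width: 81.3
21.6 [448.7  59.  202. ] [179.    0.3  98.2] F [ 0.6 -0.6  0.5] w 81.3 q [ 0.44  0.52 -0.92  2.08  0.6   0.81  0.87]
crop [259 244]
side disc [([584, -178, 63], 0.82)]
side lid [([332, 160, 0], 0.97), ([450, 379, -2], 0.76), ([692, 467, 1], 0.61)]
side loaded_disc [([783, -159, -2], 0.79), ([596, -367, -2], 0.78)]
side disc_mouth [([392, 5, -4], 0.43)]
side solder_reel [([392, 0, 0], 0.67)]
side meter [([774, 167, 2], 0.88), ([562, 203, 1], 0.29)]
side screwdriver [([748, -59, 1], 0.64), ([565, -169, 59], 0.28)]
crop [310 144]
top disc []
top lid [([337, 162, 0], 0.72), ([693, 471, -7], 0.59)]
top loaded_disc [([590, -364, -3], 0.65), ([778, -162, 4], 0.56), ([592, -181, 50], 0.46)]
top disc_mouth [([590, -174, 100], 0.7), ([551, -184, 59], 0.51), ([596, -175, 1], 0.47)]
top solder_reel []
top meter [([765, 162, 0], 0.64)]
top screwdriver [([746, -64, 0], 0.82), ([451, 382, -1], 0.6)]
```

View pics/fin.png

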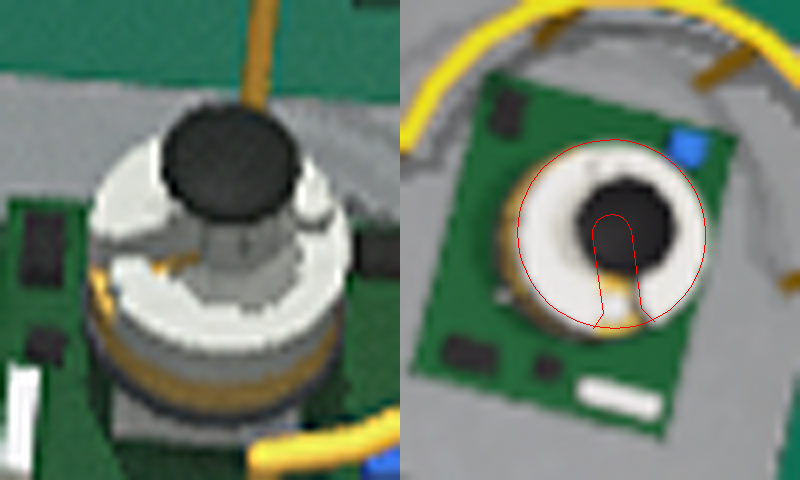

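The steel weight lies level on the brass one with no gap, its slot is over the stud at top view (615,300), and it is concentric with the stem. Handing in.

```bash
python3 -c "
from cell import ctrl
print(ctrl.finish_job())"
```

```text
the job is handed in; nothing more can be done
None
```

The job is done and handed in at about 22 s on the robot's clock, well under the 67 s limit.

**What I did**
- I lifted the lid off the blue tin by its knob and set it on the bench at about (450, 380), roughly 210 mm from the tin, knob up.
- I gripped the steel weight across its rim and slid it onto the stem under the cap. Contact forces in the readings stayed around 6 N or less.
- I turned it about 200° so its slot pointed at roughly 188° in world axes, over the brass weight's stud. I then lowered it until it touched at the flush height and let go.

**Last checks**
- **Fit:** Both final pictures show the steel weight level and flush on the brass one. Its slot is over the stud and it is centred to about 1–2 mm.
- **Brass weight:** I could not see any change in it, but it is mostly hidden under the steel one. Only the top camera reported it, at (592, -181).
- **Bystanders:** The reel, screwdriver and meter were found where they started, within the networks' accuracy.
- **Missed detections:** The networks did not report every item in both cameras. The final top view did not report the steel weight, the reel or the moved lid as such. It gave a "screwdriver" at the lid's position, which I took as a false hit. The side view found all three in place.

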